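# Lock the levelling foot of the bench conveyor

### The arm

A 7-joint arm with a two-finger parallel gripper is mounted at the origin on the work surface; the furniture and walls round the work are solid. World frame = base frame: x ahead of the robot, y to its left, z up, the work surface at z = 0. Lengths are in m, angles in rad, forces in N, time in s.
With the tool pointing down it reaches from about 0.4 to 0.875 m from the base axis. Payload 19.3 kg.
Tool frame: the origin (TCP) lies at the very end of the fingers, on their centre line; the grasp point (between the pads) lies 19 mm behind it; z points along the fingers, y is the direction in which the jaws open and shut (so a half turn about z gives the same grasp; the last joint's range is limited). The gripper opens to 85 mm and grips with 20 to 120 N. Pads are 22 mm wide; open, the fingers measure 114 mm over their backs; the gripper's body (76 mm by 85 mm) begins 54 mm behind the grasp point. The pads swing forward as they close: fully open they stand 13 mm farther back than shut.
Start: joints at [-1.25, 0.521, -0.036, 1.599, 0.021, 1.021, -0.113], TCP at [0.238, 0.578, 0.231] pointing down, gripper open.
Joint ranges: [-2.91, 2.91], [-0.3, 2.13], [-1.5, 1.42], [0.17, 2.43], [-1.26, 4.41], [0.16, 1.93], [-2.52, 2.52]. Speed limits (rad/s): [1.89, 1.89, 2.39, 2.39, 3.01, 3.01, 3.01].

### API

Orientations are given as [roll, pitch, yaw] about the fixed x, y, z axes, in that order (R = Rz(yaw) Ry(pitch) Rx(roll)).
In Python, from workcell import bot, grab_frame, calibration, workorder gives the robot as it stands.
- The arm moves only by the tool move_arm, never from a script. Its arguments are lists of equal length, an entry for each row: "jaw": the closure in counts, from 0 (fully open) to 255 (shut); "dp": the shift along the tool's x, y, z in units of 800 mm (1.0 is 800 mm), a list of three; "rotation": the turn, a rotation vector about the tool's x, y, z in units of pi rad (1.0 is pi rad), a list of three. In form: {"jaw": [jaw, ...], "dp": [[dx, dy, dz], ...], "rotation": [[rx, ry, rz], ...]}. A call has 1 to 10 rows; each row shifts and turns the commanded pose from where the row before left it, along the tool's axes as they then stand; what a row does not reach is not made up. A row lasts 1/8 s, in which the tool goes at most 62.5 mm and 10.7 degrees, less where a joint would pass 70% of its speed; a pose out of reach is approached as far as the arm can. A call with a number of a shift or a turn outside -1 to 1 is refused whole. A call with a gripper value outside its range is refused whole. The fingers move at their own pace and stop on an object; "squeeze" is the grip in N (left out, the last holds). Time passes only in rows, so rows that do not move let the fingers close. It gives the time, the measured TCP pose, the force and the opening at its end, in the units of the state.
- bot.observe(): the state, without advancing time (a new reading comes with each control period).
- grab_frame(name): name is "scene" or "top"; returns the picture (480x640x3 uint8, blue, green, red); there is no depth.
- calibration(name): a dict with "camera_matrix" (3x3 intrinsics, pixels), "dist" ([k1, k2, p1, p2, k3] as OpenCV has them; the pictures are not rectified), "T" (4x4, takes a point from camera to world coordinates). Camera axes: x right, y down, z forward; pixel columns grow to the right and rows downward; lengths in m; the calibration is good to about 2 mm. A picture is of the moment at which its call begins. calibration takes no time and is no camera call.
- workorder.job_done(): hands the job in, once; it reports no verdict.
The state is a dict: "clock": time; "qpos": joint angles; "qd": joint speeds; "joint_efforts": joint torques, N m; "position": TCP position; "tool_rot": TCP orientation; "force": force on the tool from outside, world axes, zero at the start; "moment": the same for the moment, N m; "grip_width": finger opening in m.
Only numpy, scipy, OpenCV 4.12 (cv2) and the standard library are available. Lean on these libraries where they do the work, as an engineer would, in place of code of your own. Each camera call takes 0.05 s, during which the arm holds its last target. There are 200 camera calls.

### The job

The front foot of the bench conveyor has been set to its height and only needs locking. Slip the big open-ended spanner onto the foot's square base with its handle lying in front of the grey hold-down block, so that the block keeps the foot from turning with the nut, then push the locknut's orange lever clockwise (seen from above) until it is fully tight. The foot must keep its setting; leave the spanner lying on the foot, and do not knock any bottle over.

Things in the scene. Friction and masses are not known exactly. Their poses are not given: they have to be found in the camera images.
- conveyor: Bench conveyor with a blue belt, bolted down. Origin at table height on the upright axis of its levelling foot; x points to the belt, y along its front to the hold-down block, z up. Belt frame and its posts from x 78 mm back, 110 mm high, guide rail to 155 mm. A dark steel bracket (50 mm wide in y, x -26 to 79 mm, z 48 to 56 mm) carries the foot; under it and in front (x below 40 mm) all is free.
- block_face (a point): Middle of the front face (it looks to the conveyor's -x) of the grey hold-down block: at x 11, y 160, z 26 mm in the conveyor's frame. The face is 46 mm wide in y and 52 mm high; the block is 30 mm deep and cannot move. The spanner's handle, once on the foot, lies along the conveyor's y in front of this face with about 3 mm to spare and bears on it when the foot tries to turn clockwise.
- spanner: Steel open-ended spanner lying flat, 192 mm long, 12 mm thick, about 0.25 kg. Origin on its underside in the shank near its balance point: grip here. x points along it to the mouth, whose middle is at x 70 mm. Shank 16 to 18 mm wide, straight, ends at x -102 mm; head 62 mm wide, from x 32 to 90 mm; mouth 33.5 mm wide, open to +x, flared to 42 mm at its tips, floor at x 52.5 mm.
- spanner_mouth (a point): Middle of the spanner's mouth, 6 mm over its underside. With the spanner home on the foot's base it is within about 4 mm of the foot's axis.
- foot (a joint): Turn of the foot (the inner part) in its bracket, rad, clockwise from above positive, 0 = the set position, starts within 0.08 of it. At 0 its square base (30 by 30 mm, z 4 to 26 mm over the table) stands square to the conveyor's x and y. It turns easily (about 0.2 N m), so a nut pushed without a counter-hold takes it along.
- locknut (a joint): Turn of the locknut on the foot's stem, relative to the foot, rad, clockwise from above positive: 0 to 0.35 at the start, 1.30 = tight, where it stops hard. It is stiff (about 0.6 N m, some 7 N at the lever's grip) and stays where it is left.
- lever_grip (a point): Point on the locknut's orange lever, 85 mm from the foot's axis, 83 mm over the table. The lever is a level bar 19 mm thick, orange from 50 to 113 mm from the axis. When joints foot and locknut are 0 it points to the conveyor's -y, 15 degrees toward -x; clockwise it swings on toward -x. Tight, it points about to -x.
- bottle_belt1: Filled sauce bottle, 54 mm across, 166 mm tall, standing on the belt; origin under its foot.
- bottle_belt2: A second such bottle standing on the belt; origin under its foot.
- bottle_front: Filled sauce bottle with a label, 54 mm across, 166 mm tall, standing on the table; origin under its foot.

How it is judged:
On the way, in this order (a step that is already met when the one before it is completed fails the run):
1. the spanner's mouth is home on the foot's square base, lying flat, its handle along the front by the block (horizontal distance between spanner_mouth and conveyor below 0.01 m and height (world z) of spanner_mouth below 0.02 m and angle between spanner's own z axis and vertical below 0.12 rad and value of joint foot between -0.35 and 0.35 rad and angle between the x axis of spanner and the y axis of conveyor, either way round below 0.35 rad and y of spanner in the frame of conveyor above 0.05 m), for 0.2 s.
2. the locknut is tight while the spanner is on the foot (horizontal distance between spanner_mouth and conveyor below 0.01 m and height (world z) of spanner_mouth below 0.02 m and angle between spanner's own z axis and vertical below 0.12 rad and value of joint foot between -0.35 and 0.35 rad and value of joint locknut above 1.2 rad), for 0.2 s.
At the end, for the whole second after the job is handed in: The locknut is tight (joint locknut above 1.20 rad), the foot has kept its setting (joint foot within 0.35 rad of 0), and the spanner lies flat and still on the foot's base (mouth within 10 mm of the foot's axis in plan and below 20 mm) (all of step 2 and linear speed of spanner below 0.02 m/s); the robot touches nothing.
It fails at once if a bottle is knocked over (angle between any of bottle_belt1, bottle_belt2, bottle_front's own z axis and vertical above 0.5 rad).
It also fails if it takes over 61 s, if anything falls off the work surface, if the arm or the gripper's body presses on something with over 40 N, if the wrist force passes 120 N, or if a joint passes its speed limit or range.

## Working session

There is one attempt and no reset: what is moved stays moved. The work goes in short steps, Python scripts to look and compute and a tool call to move; the robot and the scene stay as the last step left them, time stands still between calls to the robot, and variables do not carry over. Pictures are saved under pics/ and viewed, about 8 in all and at most 12, crops included, and the job is handed in when it is done.

Besides the shell and the picture viewer there is one more tool, called after "Call:" as name(argument=value, ...) on one line, values as JSON. move_arm: Moves the arm, as the interface text tells. Shifts and turns lie within -1 to 1; 1 stands for 800 mm of shift or pi rad of turn. Its arguments: {"type":"object","properties":{"jaw":{"type":"array","items":{"type":"number"}},"dp":{"type":"array","items":{"type":"array","items":{"type":"number","minimum":-1,"maximum":1}}},"rotation":{"type":"array","items":{"type":"array","items":{"type":"number","minimum":-1,"maximum":1}}},"squeeze":{"type":"number"}},"required":["jaw","dp","rotation"]}

```bash
mkdir -p pics; ls
cat > h.py <<'E'
import numpy as np,cv2
from workcell import bot,grab_frame,calibration,workorder
def ray(n,px):
    c=calibration(n);K=np.array(c["camera_matrix"],float);T=np.array(c["T"])
    u=cv2.undistortPoints(np.array(px,float).reshape(-1,1,2),K,np.array(c["dist"],float)).reshape(-1,2)
    d=np.c_[u,np.ones(len(u))]@T[:3,:3].T
    return T[:3,3],d
def onz(n,px,z):
    o,d=ray(n,px); z=np.broadcast_to(z,len(d)); return o+d*((z-o[2])/d[:,2])[:,None]
def proj(n,P):
    c=calibration(n);T=np.linalg.inv(np.array(c["T"]))
    return cv2.projectPoints(np.array(P,float).reshape(-1,3),cv2.Rodrigues(T[:3,:3])[0],T[:3,3],np.array(c["camera_matrix"],float),np.array(c["dist"],float))[0].reshape(-1,2)
E
python3 - <<'E'
from h import *
for n in("scene","top"):
    cv2.imwrite(f"pics/{n}0.png",grab_frame(n)); print(n,np.round(calibration(n)["T"],3).tolist(),calibration(n)["camera_matrix"])
print(bot.observe())
E
```

```text
pics
scene [[0.51, -0.419, 0.751, -0.013], [-0.86, -0.254, 0.443, -0.514], [0.005, -0.872, -0.49, 0.503], [0.0, 0.0, 0.0, 1.0]] [[470.01942952   0.         321.59616375]
 [  0.         470.01942952 236.39415435]
 [  0.           0.           1.        ]]
top [[-0.017, -0.993, 0.116, 0.478], [-1.0, 0.015, -0.022, -0.116], [0.02, -0.116, -0.993, 1.191], [0.0, 0.0, 0.0, 1.0]] [[471.60929777   0.         317.49623065]
 [  0.         471.60929777 240.37084172]
 [  0.           0.           1.        ]]
{'clock': 0.1, 'qpos': array([-1.25023242,  0.52193418, -0.03627186,  1.59990807,  0.02120357,
        1.0211389 , -0.11282349]), 'qd': array([-0.00069022, -0.00199987, -0.00145803, -0.00109022, -0.00016132,
        0.00125655, -0.00070007]), 'joint_efforts': array([ 5.17329972e-04, -9.28489423e+01,  1.98236614e+00, -3.70535588e+01,
        1.79502962e-02,  5.48997195e-03,  3.84052316e-05]), 'position': array([0.23801046, 0.57759244, 0.2308119 ]), 'tool_rot': array([-3.14059390e+00,  1.01314686e-04,  2.75074723e+00]), 'force': array([0.77572708, 1.36217941, 0.70937071]), 'moment': array([ 0.03405885, -0.03628095, -0.06612259]), 'grip_width': 0.08532533594614326}
```

View pics/scene0.png

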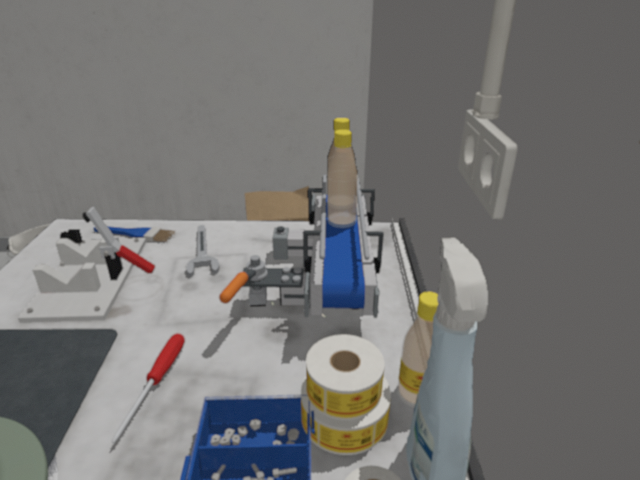

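View pics/top0.png

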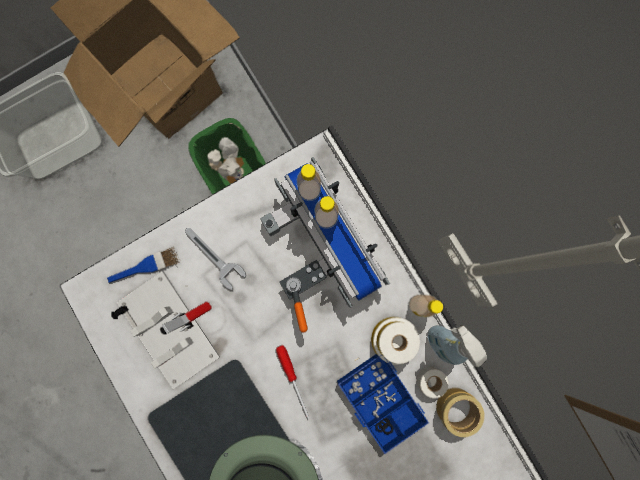

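The scene view shows the spanner at about (203,250), the orange lever at (235,287) and the bracket at (275,278). The top view shows the spanner from about (190,232) to (237,280), the foot at about (293,286), the lever running to (302,330) and the block at about (275,222). Next I'll view enlarged crops.

Run:
```python
from h import *
a=cv2.imread("pics/top0.png")[190:340,175:375]; cv2.imwrite("pics/c1.png",cv2.resize(a,None,fx=4,fy=4,interpolation=cv2.INTER_CUBIC))
a=cv2.imread("pics/scene0.png")[210:330,170:330]; cv2.imwrite("pics/c2.png",cv2.resize(a,None,fx=5,fy=5,interpolation=cv2.INTER_CUBIC))
```

```text
(no output)
```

View pics/c1.png

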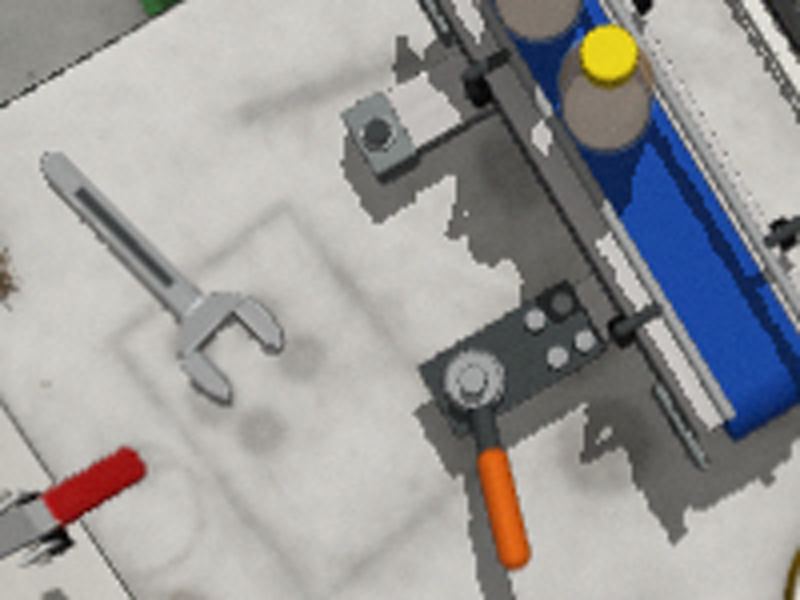

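View pics/c2.png

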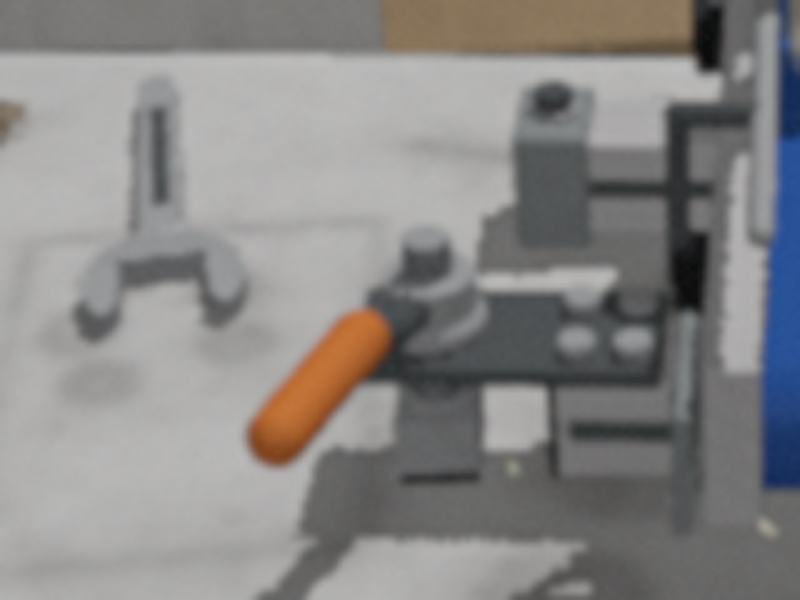

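The crops show the bracket corners and block top face clearly. The spanner's tail is at crop pixel (50,160), with its tips near (222,400) and (275,345).

```bash
cat > m1.py <<'E'
from h import *
f=lambda p,z:onz("top",np.array(p,float)/4+[175-.375,190-.375],z)   # INTER_CUBIC half-pixel shift
r=lambda x:np.round(x,4).tolist()
ang=lambda v:np.degrees(np.arctan2(v[1],v[0]))
B=f([(420,366),(462,437),(570,282),(610,350)],.056); print("bracket",r(B[:,:2]))
K=f([(343,113),(384,183),(377,91),(416,160)],.052); print("block",r(K[:,:2]))
print("angles of conv y:",ang(B[0]-B[1]),ang(B[2]-B[3]),ang(K[0]-K[1]),"x+90",ang(B[2]-B[0])+90,ang(B[3]-B[1])+90)
# conveyor pose least squares (2d) from model pts
M=np.array([(-26,25),(-26,-25),(11,183),(11,137),(41,183),(41,137)])/1e3
P=np.vstack([B[:2],K])[:,:2]; mc=M.mean(0);pc=P.mean(0);H=(M-mc).T@(P-pc)
th=np.arctan2(H[0,1]-H[1,0],H[0,0]+H[1,1]);R=np.array([[np.cos(th),-np.sin(th)],[np.sin(th),np.cos(th)]]);t=pc-R@mc
print("conv th",th,np.degrees(th),"t",r(t),"resid mm",r((P-(M@R.T+t))*1e3))
print("nut centre z.1/.09",r(f([(473,380)]*2,[.1,.09])[:,:2]))
L=f([(493,452),(514,565)],.083+.005);print("lever",r(L),ang(L[1]-L[0]))
# in conveyor frame
print("lever conv ang",ang(R.T@(L[1]-L[0])[:2]))
a=cv2.imread("pics/top0.png"); 
S=f([(50,158),(226,400),(278,345),(75,190),(183,298)],.012)
print("spanner",r(S[:,:2])); tip=(S[1]+S[2])/2
print("yaw from tail-tipmid",ang(tip-S[0]),"groove",ang(S[4]-S[3]),"len",np.linalg.norm(tip-S[0]))
g=S[0]+(tip-S[0])*102/192; print("origin",r(g))
for n in("scene",):
  print(proj(n,[[*t,0.004],[*t,.1]]), proj(n,g))
E
python3 m1.py
```

```text
bracket [[0.5138, -0.0482], [0.4711, -0.0729], [0.5629, -0.139], [0.5216, -0.1623]]
block [[0.6687, -0.0022], [0.6252, -0.027], [0.682, -0.023], [0.6391, -0.0466]]
angles of conv y: 30.003741116411533 29.445525607154387 29.719323594217 x+90 28.392208912352586 29.43827756019231
conv th -1.0384695768327592 -59.499923905253674 t [0.5037, -0.0833] resid mm [[1.7899, 0.0303], [2.1383, 0.7316], [1.7636, -2.2849], [-2.0755, -3.7546], [-0.1425, 2.7387], [-3.4738, 2.5389]]
nut centre z.1/.09 [[0.5039, -0.0812], [0.5042, -0.0809]]
lever [[0.4623, -0.0919, 0.088], [0.3972, -0.1032, 0.088]] -170.2151260847351
lever conv ang -110.71520217948142
spanner [[0.6495, 0.1874], [0.4959, 0.0753], [0.5296, 0.0429], [0.6289, 0.1712], [0.5598, 0.1024]]
yaw from tail-tipmid -136.83601609588874 groove -135.12972174332273 len 0.18754638846627847
origin [0.5769, 0.1192, 0.012]
[[259.39565095 299.0385037 ]
 [255.89462808 252.1729668 ]] [[201.87104158 246.4912866 ]]
```

```bash
cat >> h.py <<'E'
from scipy.spatial.transform import Rotation as Ro
TH=-1.0385+.005; T0=np.array([.504,-.0825])
RC=np.array([[np.cos(TH),-np.sin(TH)],[np.sin(TH),np.cos(TH)]])
cw=lambda x,y:T0+RC@[x,y]
def go(*targets):
    "targets: (x,y,z,yawdeg): prints total dp (units) at the starting yaw, then rotation about the tool z"
    s=bot.observe();p=s["position"];R=Ro.from_euler("xyz",s["tool_rot"]);yaw=np.degrees(s["tool_rot"][2])
    print("now",s["clock"],np.round(p,4),np.round(s["tool_rot"],4),np.round(s["force"],1),s["grip_width"])
    for x,y,z,yw in targets:
        d=Ro.from_euler("xyz",[np.pi,0,np.radians(yaw)]).inv().apply(np.array([x,y,z])-p)
        print("dp",np.round(d/.8,4),"mm",np.round(np.linalg.norm(d)*1e3),"rz",round(((yaw-yw+180)%360-180)/180,4)); p=np.array([x,y,z]);yaw=yw
E
python3 -c "
from h import *
go((.577,.119,.1,43.5))"
```

```text
now 0.1 [0.238  0.5776 0.2308] [-3.1406e+00  1.0000e-04  2.7507e+00] [0.8 1.4 0.7] 0.08532533594614326
dp [-0.6102 -0.3686  0.1635] mm 585.0 rz 0.6339
```

Call:
move_arm(jaw=[0, 0, 0, 0, 0, 0, 0, 0, 0, 0], dp=[[-0.061, -0.0369, 0.0164], [-0.061, -0.0369, 0.0164], [-0.061, -0.0369, 0.0164], [-0.061, -0.0369, 0.0164], [-0.061, -0.0369, 0.0164], [-0.061, -0.0369, 0.0164], [-0.061, -0.0369, 0.0164], [-0.061, -0.0369, 0.0164], [-0.061, -0.0369, 0.0164], [-0.061, -0.0369, 0.0164]], rotation=[[0, 0, 0], [0, 0, 0], [0, 0, 0], [0, 0, 0], [0, 0, 0], [0, 0, 0], [0, 0, 0], [0, 0, 0], [0, 0, 0], [0, 0, 0]])

```text
clock: 1.35
position: [0.5776, 0.1174, 0.0995]
tool_rot: [-3.141, -0.0, 2.751]
force: [1.3, 1.3, 0.2]
grip_width: 0.0854
```

Call:
move_arm(jaw=[0, 0, 0, 0, 0, 0, 0, 0, 0, 0], dp=[[0, 0, 0], [0, 0, 0], [0, 0, 0], [0, 0, 0], [0, 0, 0], [0, 0, 0], [0, 0, 0], [0, 0, 0], [0, 0, 0], [0, 0, 0]], rotation=[[0, 0, 0.057], [0, 0, 0.057], [0, 0, 0.057], [0, 0, 0.057], [0, 0, 0.057], [0, 0, 0.057], [0, 0, 0.057], [0, 0, 0.057], [0, 0, 0.057], [0, 0, 0.057]])

```text
clock: 2.6
position: [0.5767, 0.1191, 0.0999]
tool_rot: [-3.141, 0.0, 0.954]
force: [-0.4, 0.1, -0.3]
grip_width: 0.0856
```

Call:
move_arm(jaw=[100, 100, 100], dp=[[0, 0, 0], [0, 0, 0], [0, 0, 0]], rotation=[[0, 0, 0.055], [0, 0, 0], [0, 0, 0]])

```text
clock: 2.98
position: [0.5767, 0.1191, 0.1]
tool_rot: [-3.141, 0.0, 0.791]
force: [0.5, -0.3, -0.4]
grip_width: 0.0518
```

```bash
python3 -c "
from h import *
cv2.imwrite('pics/top1.png',grab_frame('top'));i=grab_frame('scene');cv2.imwrite('pics/s1.png',i)
go((.577,.119,.04,43.5),(.577,.119,.003,43.5))
a=cv2.resize(i[170:330,120:320],None,fx=4,fy=4,interpolation=cv2.INTER_CUBIC);cv2.imwrite('pics/c3.png',a[:600])
"
```

```text
now 3.075 [0.5768 0.1189 0.1001] [-3.1414e+00 -1.0000e-04  7.8980e-01] [-0.7 -0.6  0.5] 0.051616846197821656
dp [0.0002 0.0001 0.0751] mm 60.0 rz 0.0097
dp [ 0.     -0.      0.0462] mm 37.0 rz 0.0
```

View pics/c3.png

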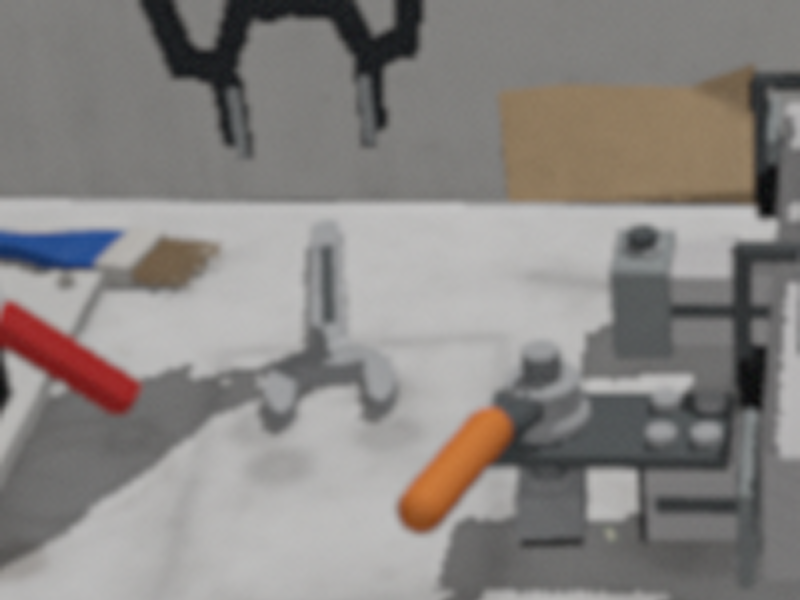

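Both fingers straddle the shank line, with tips at (240,150) and (370,142) in the crop and the shank at x≈325. I'm descending and gripping.

Call:
move_arm(jaw=[100, 100, 100, 100, 100, 255, 255, 255, 255, 255], dp=[[0, 0, 0.04], [0, 0, 0.04], [0, 0, 0.02], [0, 0, 0.015], [0, 0, 0.005], [0, 0, 0], [0, 0, 0], [0, 0, 0], [0, 0, 0], [0, 0, 0]], rotation=[[0, 0, 0.005], [0, 0, 0], [0, 0, 0], [0, 0, 0], [0, 0, 0], [0, 0, 0], [0, 0, 0], [0, 0, 0], [0, 0, 0], [0, 0, 0]], squeeze=60)

```text
clock: 4.32
position: [0.5772, 0.1191, 0.005]
tool_rot: [3.141, -0.001, 0.772]
force: [-3.2, -0.1, 6.9]
grip_width: 0.0137
```

Call:
move_arm(jaw=[255, 255, 255, 255], dp=[[0, 0, 0], [0, 0, -0.0125], [0, 0, -0.0125], [0, 0, 0]], rotation=[[0, 0, 0], [0, 0, 0], [0, 0, 0], [0, 0, 0]])

```text
clock: 4.82
position: [0.5774, 0.1192, 0.0252]
tool_rot: [3.141, -0.001, 0.772]
force: [-0.0, 0.5, -3.8]
grip_width: 0.0139
```

```bash
python3 -c "
from h import *
i=grab_frame('top');cv2.imwrite('pics/top2.png',i);j=grab_frame('scene');cv2.imwrite('pics/s2.png',j)
x,y=cw(-.05,.118);go((x,y,.024,30.8));x,y=cw(-.0,.118);go((x,y,.024,30.8))
a=cv2.resize(i[190:340,175:325],None,fx=4,fy=4,interpolation=cv2.INTER_CUBIC)
b=cv2.resize(j[200:300,150:216],None,fx=3,fy=6,interpolation=cv2.INTER_CUBIC)
cv2.imwrite('pics/c4.png',np.hstack([a,b]))
"
```

```text
now 4.925 [0.5768 0.1192 0.0242] [ 3.1415e+00 -2.0000e-04  7.7180e-01] [ 0.3  0.5 -2.1] 0.0138741798816285
dp [-0.0831  0.0907  0.0003] mm 98.0 rz 0.0745
now 4.925 [0.5768 0.1192 0.0242] [ 3.1415e+00 -2.0000e-04  7.7180e-01] [ 0.3  0.5 -2.1] 0.0138741798816285
dp [-0.0976  0.1514  0.0003] mm 144.0 rz 0.0745
```

View pics/c4.png

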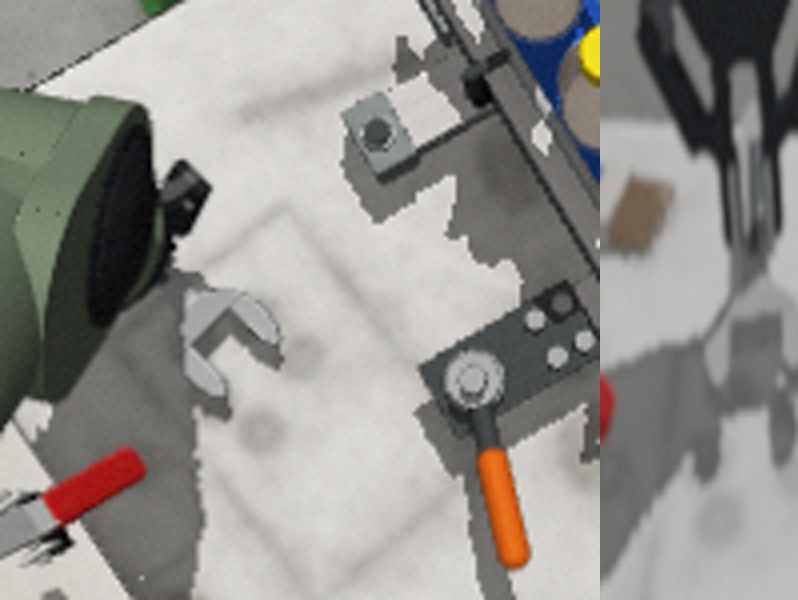

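The spanner is held level. In the crop its tips are at (222,396) and (279,342), and the mouth floor corners are at about (203,352) and (235,312).

Run:
```python
from h import *
f=lambda p,z:onz("top",np.array(p,float)/4+[175-.375,190-.375],z)
P=f([(222,396),(279,342),(203,354),(233,309)],.031)[:,:2]
p=np.array([.577,.1192]);a=.7718+np.pi;u=np.array([np.cos(a),np.sin(a)]);v=np.array([-u[1],u[0]])
print(np.c_[(P-p)@u,(P-p)@v]*1e3)
```

```text
[[ 87.6141854  -23.16003716]
 [ 88.70793742  24.60973352]
 [ 60.92720332 -13.5397059 ]
 [ 54.15191749  18.74283122]]
```

```bash
sed -i 's/^TH=.*; T0/TH=np.radians(-60.2); T0/' h.py; python3 -c "
from h import *
x,y=cw(-.05,.118);X,Y=cw(0,.118);go((x,y,.024,29.8),(X,Y,.011,29.8))"
```

```text
now 4.925 [0.5768 0.1192 0.0242] [ 3.1415e+00 -2.0000e-04  7.7180e-01] [ 0.3  0.5 -2.1] 0.0138741798816285
dp [-0.0827  0.0934  0.0003] mm 100.0 rz 0.0801
dp [0.     0.0625 0.0163] mm 52.0 rz 0.0
```

Call:
move_arm(jaw=[255, 255, 255, 255, 255, 255, 255], dp=[[-0.0207, 0.0234, 0], [-0.0207, 0.0234, 0], [-0.0207, 0.0234, 0], [-0.0207, 0.0234, 0], [0, 0, 0], [0, 0, 0], [0, 0, 0]], rotation=[[0, 0, 0], [0, 0, 0], [0, 0, 0], [0, 0, 0], [0, 0, 0.04], [0, 0, 0.04], [0, 0, 0]])

```text
clock: 5.8
position: [0.5813, 0.0192, 0.0237]
tool_rot: [3.142, 0.001, 0.521]
force: [-0.8, -0.6, -2.0]
grip_width: 0.0139
```

```bash
python3 -c "
from h import *
i=grab_frame('top');cv2.imwrite('pics/top3.png',i);j=grab_frame('scene');cv2.imwrite('pics/s3.png',j)
X,Y=cw(0,.118);go((X,Y,.011,29.8))
a=cv2.resize(i[200:350,200:400],None,fx=4,fy=4,interpolation=cv2.INTER_CUBIC)
cv2.imwrite('pics/c5.png',a)
"
```

```text
now 5.9 [0.5814 0.0193 0.0239] [3.1416e+00 4.0000e-04 5.2360e-01] [ 0.3 -0.7 -2.1] 0.014026778756407985
dp [0.0001 0.0623 0.0161] mm 51.0 rz 0.0011
```

View pics/c5.png

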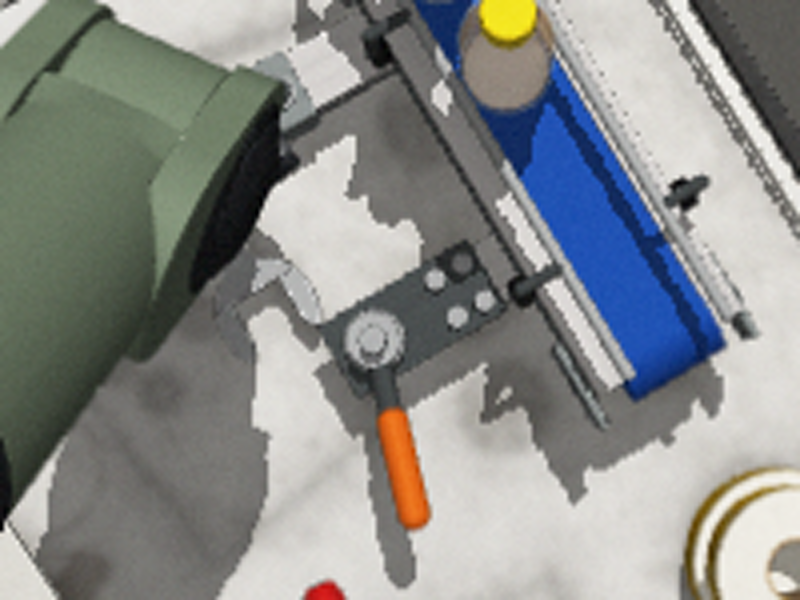

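The spanner is level and beside the foot, with its right tip at (320,315) just in front of the bracket corner at (325,325). I'm moving in under the bracket.

Call:
move_arm(jaw=[255, 255, 255, 255, 255, 255, 255], dp=[[0, 0, 0.008], [0, 0, 0.008], [0, 0.0156, 0], [0, 0.0156, 0], [0, 0.0156, 0], [0, 0.0156, 0], [0, 0, 0]], rotation=[[0, 0, 0], [0, 0, 0], [0, 0, 0], [0, 0, 0], [0, 0, 0], [0, 0, 0], [0, 0, 0]])

```text
clock: 6.78
position: [0.6067, -0.0248, 0.0112]
tool_rot: [-3.141, -0.0, 0.52]
force: [0.1, 0.5, -2.9]
grip_width: 0.0136
```

```bash
python3 -c "
from h import *
i=grab_frame('top');cv2.imwrite('pics/top4.png',i);j=grab_frame('scene');cv2.imwrite('pics/s4.png',j)
X,Y=cw(0,.07);go((X,Y,.011,29.8))
a=cv2.resize(j[220:320,200:330],None,fx=6,fy=6,interpolation=cv2.INTER_CUBIC)
cv2.imwrite('pics/c6.png',a)
"
```

```text
now 6.875 [ 0.6066 -0.0247  0.0113] [ 3.1413 -0.      0.5199] [-0.7 -0.4 -2. ] 0.013963314166803357
dp [-0.0597 -0.001   0.0004] mm 48.0 rz -0.0001
```

View pics/c6.png

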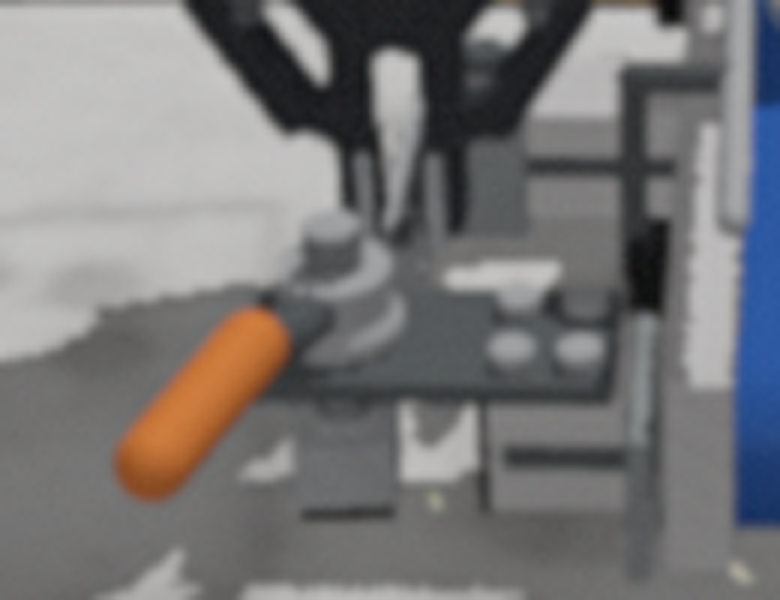

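Run:
```python
from h import *
p=np.array([.6066,-.0247]);a=.5199+np.pi;u=np.array([np.cos(a),np.sin(a)]);v=np.array([-u[1],u[0]])
for z in(.006,.018):
  q=[[*(p+u*x+v*y),z] for x,y in((88,24),(88,-24),(80,31),(80,-31)) for x,y in[(x/1e3,y/1e3)]]
  print(z,np.round((proj("scene",q)-[200,220]+.4)*6))
c=[[*cw(x,y),z] for x,y,z in((-.015,-.015,.004),(.015,-.015,.004),(-.015,.015,.004),(0,0,.1),(-.026,-.025,.048))]
print(np.round((proj("scene",c)-[200,220]+.4)*6))
q=onz("scene",np.array([(303,512),(392,514)])/6+[199.6,219.6],.004)[:,:2]
print("base front corners conv",[(RC.T@(x-T0)*1e3).round(1) for x in q])
```

```text
0.006 [[452. 411.]
 [293. 409.]
 [478. 396.]
 [274. 393.]]
0.018 [[450. 378.]
 [290. 376.]
 [476. 363.]
 [271. 361.]]
[[298. 506.]
 [402. 508.]
 [313. 444.]
 [336. 194.]
 [242. 400.]]
base front corners conv [array([-13.3, -17.7]), array([ 12.4, -18.1])]
```

Call:
move_arm(jaw=[255, 255, 255, 255, 255, 255], dp=[[-0.01, 0, 0.0], [-0.01, 0, 0], [-0.01, 0, 0], [-0.01, 0, 0], [-0.01, 0, 0], [0, 0, 0]], rotation=[[0, 0, 0], [0, 0, 0], [0, 0, 0], [0, 0, 0], [0, 0, 0], [0, 0, 0]])

```text
clock: 7.62
position: [0.5705, -0.0443, 0.0112]
tool_rot: [-3.141, 0.001, 0.52]
force: [-4.3, 1.9, -2.7]
grip_width: 0.0138
```

Call:
move_arm(jaw=[255, 255, 255, 255, 255], dp=[[-0.004, -0.001, 0.0], [-0.003, 0, 0], [-0.002, 0, 0], [-0.002, 0, 0], [0, 0, 0]], rotation=[[0, 0, 0], [0, 0, 0], [0, 0, 0], [0, 0, 0], [0, 0, 0]])

```text
clock: 8.25
position: [0.5635, -0.0478, 0.0113]
tool_rot: [-3.142, 0.0, 0.52]
force: [-1.1, 2.7, -2.1]
grip_width: 0.0137
```

```bash
python3 -c "
from h import *
i=grab_frame('top');cv2.imwrite('pics/top5.png',i);j=grab_frame('scene');cv2.imwrite('pics/s5.png',j)
X,Y=cw(0,.07);go((X,Y,.011,29.8))
a=cv2.resize(j[220:320,200:330],None,fx=6,fy=6,interpolation=cv2.INTER_CUBIC)
cv2.imwrite('pics/c7.png',a)
"
```

```text
now 8.35 [ 0.5636 -0.0478  0.0113] [3.1416e+00 2.0000e-04 5.2020e-01] [-1.2  2.5 -2.8] 0.013792994057987583
dp [0.0014 0.0006 0.0004] mm 1.0 rz 0.0
```

View pics/c7.png

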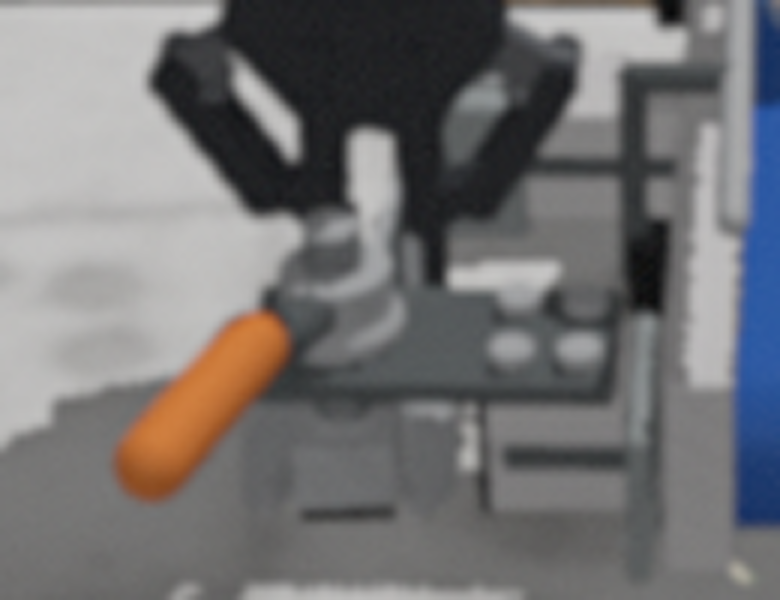

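Both tips straddle the base at (270,480) and (430,480), with the base spanning 300–395. I'm seating it slightly deeper and laying it down.

Call:
move_arm(jaw=[255, 255, 255, 255, 255, 255], dp=[[-0.0012, -0.0006, 0], [-0.0012, 0, 0], [0, 0, 0.003], [0, 0, 0.003], [0, 0, 0.002], [0, 0, 0]], rotation=[[0, 0, 0], [0, 0, 0], [0, 0, 0], [0, 0, 0], [0, 0, 0], [0, 0, 0]])

```text
clock: 9.1
position: [0.5631, -0.0478, 0.0054]
tool_rot: [3.141, -0.002, 0.521]
force: [4.8, 5.4, 2.6]
grip_width: 0.0141
```

Call:
move_arm(jaw=[255, 255, 100, 100, 100, 100, 100, 100, 100, 100], dp=[[0.0035, 0, 0], [0, 0, 0.0005], [0, 0, 0], [0, 0, 0], [0, 0, 0], [0, 0, -0.02], [0, 0, -0.06], [0, 0, -0.06], [0, 0, -0.06], [0, 0, 0]], rotation=[[0, 0, 0], [0, 0, 0], [0, 0, 0], [0, 0, 0], [0, 0, 0], [0, 0, 0], [0, 0, 0], [0, 0, 0], [0, 0, 0], [0, 0, 0]])

```text
clock: 10.35
position: [0.5656, -0.0471, 0.1686]
tool_rot: [3.139, -0.005, 0.52]
force: [-0.3, 0.1, -1.2]
grip_width: 0.0519
```

```bash
python3 -c "
from h import *
i=grab_frame('top');cv2.imwrite('pics/top6.png',i);j=grab_frame('scene');cv2.imwrite('pics/s6.png',j)
phi=np.radians(-110.7);rr=lambda phi,r,o:np.array([r*np.cos(phi)-o*np.sin(phi),r*np.sin(phi)+o*np.cos(phi)])
a=cw(*rr(phi,.085,.035));print(a)
go((.52,-.1,.24,29.8),(*a,.24,29.8),(*a,.068,29.8))
a=cv2.resize(j[220:320,200:330],None,fx=4,fy=4,interpolation=cv2.INTER_CUBIC)
b=cv2.resize(i[190:290,250:320],None,fx=4,fy=4,interpolation=cv2.INTER_CUBIC)
cv2.imwrite('pics/c8.png',np.hstack([a,b]))
"
```

```text
[ 0.42560536 -0.13050292]
now 10.45 [ 0.5642 -0.0466  0.1653] [ 3.1415e+00 -1.2000e-03  5.2040e-01] [-0.7  0.9  0. ] 0.05166779928321995
dp [-0.0811  0.0304 -0.0934] mm 102.0 rz 0.0001
dp [-0.1213 -0.0256 -0.    ] mm 99.0 rz 0.0
dp [ 0.    -0.     0.215] mm 172.0 rz 0.0
```

View pics/c8.png

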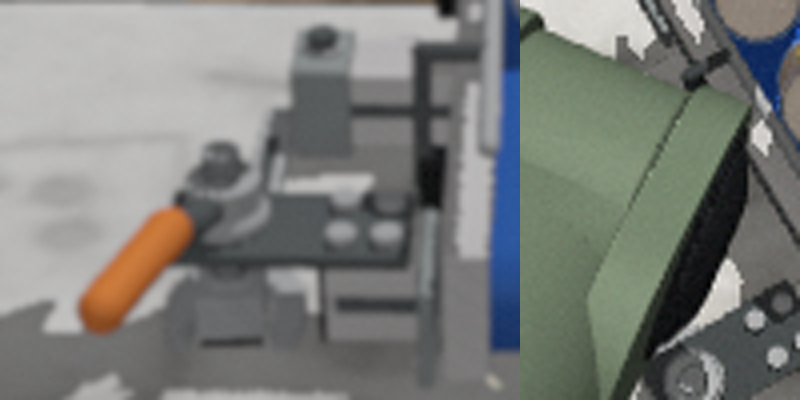

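The spanner sits on the foot, with its tips either side of the base at (185,310) and (290,310) in the crop. I'm moving to the lever with the fingers shut.

Call:
move_arm(jaw=[255, 255, 255, 255, 255, 255, 255, 255, 255], dp=[[-0.0506, 0.0012, 0], [-0.0506, 0.0012, 0], [-0.0506, 0.0012, 0], [-0.0506, 0.0012, 0], [0, 0, 0], [0, 0, 0.05], [0, 0, 0.05], [0, 0, 0.0215], [0, 0, 0]], rotation=[[0, 0, 0], [0, 0, 0], [0, 0, 0], [0, 0, 0], [0, 0, 0], [0, 0, 0], [0, 0, 0], [0, 0, 0], [0, 0, 0]])

```text
clock: 11.58
position: [0.4249, -0.1305, 0.0661]
tool_rot: [-3.14, 0.002, 0.52]
force: [-0.1, -0.3, 0.7]
grip_width: 0.0001
```

```bash
python3 -c "
from h import *
i=grab_frame('top');cv2.imwrite('pics/top7.png',i);j=grab_frame('scene');cv2.imwrite('pics/s7.png',j)
rr=lambda phi,r,o:np.array([r*np.cos(phi)-o*np.sin(phi),r*np.sin(phi)+o*np.cos(phi)])
go(*[(*cw(*rr(np.radians(-d),.085,.023)),.068,29.8) for d in(110.7,120,130,140,150,160,170,178)])
a=cv2.resize(j[210:330,180:330],None,fx=5,fy=5,interpolation=cv2.INTER_CUBIC)
cv2.imwrite('pics/c9.png',a)
"
```

```text
now 11.675 [ 0.4257 -0.1307  0.0675] [-3.1415e+00  3.0000e-04  5.2020e-01] [ 0.7 -0.4  0.8] -0.00010109483746643594
dp [ 0.0053 -0.0143 -0.0006] mm 12.0 rz 0.0
dp [ 0.0032 -0.0176 -0.    ] mm 14.0 rz 0.0
dp [ 0.0065 -0.018  -0.    ] mm 15.0 rz 0.0
dp [ 0.0096 -0.0166 -0.    ] mm 15.0 rz 0.0
dp [ 0.0123 -0.0147 -0.    ] mm 15.0 rz 0.0
dp [ 0.0147 -0.0124 -0.    ] mm 15.0 rz 0.0
dp [ 0.0166 -0.0096 -0.    ] mm 15.0 rz 0.0
dp [ 0.0143 -0.0055 -0.    ] mm 12.0 rz 0.0
```

View pics/c9.png

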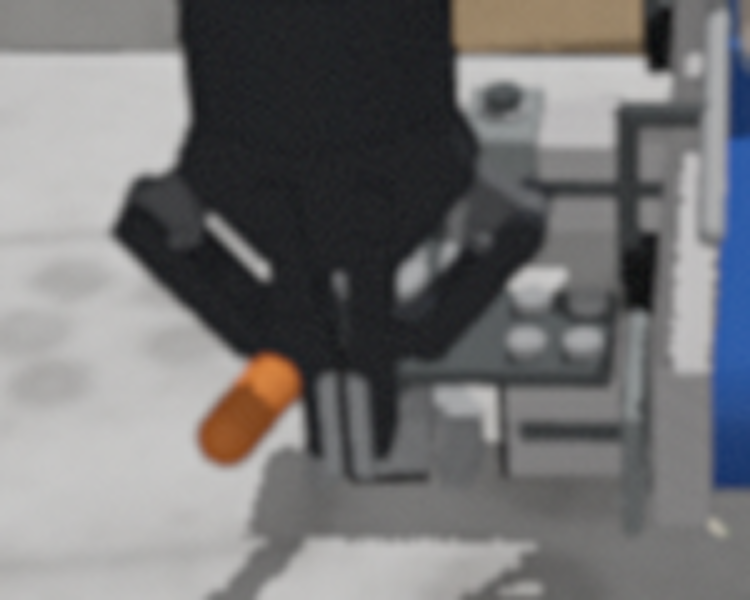

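Call:
move_arm(jaw=[255, 255, 255, 255, 255, 255, 255, 255, 255, 255], dp=[[0.005, -0.0143, -0.006], [0.0016, -0.0088, 0], [0.0016, -0.0088, 0], [0.0033, -0.009, 0], [0.0033, -0.009, 0], [0.0048, -0.0083, 0], [0.0048, -0.0083, 0], [0.0062, -0.0073, 0], [0.0062, -0.0073, 0], [0, 0, 0]], rotation=[[0, 0, 0], [0, 0, 0], [0, 0, 0], [0, 0, 0], [0, 0, 0], [0, 0, 0], [0, 0, 0], [0, 0, 0], [0, 0, 0], [0, 0, 0]])

```text
clock: 12.92
position: [0.4188, -0.0594, 0.0721]
tool_rot: [3.141, 0.0, 0.521]
force: [0.4, -3.2, 0.8]
grip_width: 0.0001
```

```bash
cat > lev.py <<'E'
from h import *
import sys
i=grab_frame('top');cv2.imwrite(f'pics/top{sys.argv[1]}.png',i);j=grab_frame('scene');cv2.imwrite(f'pics/s{sys.argv[1]}.png',j)
for n,im in(("top",i),("scene",j)):
    h=cv2.cvtColor(im,cv2.COLOR_BGR2HSV);m=cv2.inRange(h,(5,150,90),(16,255,255))
    m[:200]=0;m[345:]=0;m[:,:200]=0;m[:,330:]=0
    ys,xs=np.nonzero(m); 
    if len(xs)<10: print(n,"few",len(xs));continue
    p=onz(n,[[xs.mean(),ys.mean()]],.083)[0,:2];c=RC.T@(p-T0);print(n,len(xs),"c conv",c.round(4),"ang",np.degrees(np.arctan2(c[1],c[0])).round(1))
s=bot.observe();c=RC.T@(s["position"][:2]-T0);F=RC.T@s["force"][:2]
print("tcp conv",c.round(4),s["position"].round(4),"F conv",F.round(1),s["force"][2].round(1))
E
python3 lev.py 8
```

```text
top few 0
scene 110 c conv [-0.0506 -0.0313] ang -148.3
tcp conv [-0.0625 -0.0626] [ 0.4186 -0.0594  0.0721] F conv [ 1.7 -1.4] 0.2
```

Call:
move_arm(jaw=[255, 255, 255, 255, 255, 255, 255], dp=[[0.0074, -0.0062, 0], [0.0073, -0.0062, 0], [0.0083, -0.0048, 0], [0.0083, -0.0048, 0], [0.0072, -0.0028, 0], [0.0071, -0.0027, 0], [0, 0, 0]], rotation=[[0, 0, 0], [0, 0, 0], [0, 0, 0], [0, 0, 0], [0, 0, 0], [0, 0, 0], [0, 0, 0]])

```text
clock: 13.9
position: [0.439, -0.0223, 0.0719]
tool_rot: [-3.141, 0.001, 0.52]
force: [-1.0, -2.3, -0.9]
grip_width: 0.0001
```

```bash
python3 lev.py 9
```

```text
top 20 c conv [-0.0472  0.0007] ang 179.1
scene 156 c conv [-0.0613 -0.0031] ang -177.1
tcp conv [-0.0845 -0.0265] [ 0.439  -0.0223  0.072 ] F conv [ 1.1 -2.1] -1.4
```

Call:
move_arm(jaw=[255, 255, 255, 255, 255], dp=[[0.003, 0, 0], [0.003, 0, 0], [0.003, 0, 0], [0.002, 0, 0], [0, 0, 0]], rotation=[[0, 0, 0], [0, 0, 0], [0, 0, 0], [0, 0, 0], [0, 0, 0]])

```text
clock: 14.62
position: [0.4458, -0.0177, 0.0719]
tool_rot: [-3.139, 0.002, 0.52]
force: [-6.6, 0.6, 2.4]
grip_width: 0.0002
```

```bash
python3 lev.py 10
```

```text
top 11 c conv [-0.046   0.0064] ang 172.0
scene 152 c conv [-0.0613  0.0015] ang 178.6
tcp conv [-0.0852 -0.0183] [ 0.4458 -0.0177  0.0718] F conv [-3.5 -5.7] 1.7
```

Call:
move_arm(jaw=[255, 255, 255, 255], dp=[[0.003, 0, 0], [0.003, 0, 0], [0.003, 0, 0], [0, 0, 0]], rotation=[[0, 0, 0], [0, 0, 0], [0, 0, 0], [0, 0, 0]])

```text
clock: 15.22
position: [0.4521, -0.014, 0.0718]
tool_rot: [-3.139, 0.002, 0.521]
force: [-6.8, -0.1, 2.3]
grip_width: 0.0001
```

```bash
python3 lev.py 11
```

```text
top few 2
scene 149 c conv [-0.0613  0.0076] ang 173.0
tcp conv [-0.0853 -0.011 ] [ 0.452  -0.014   0.0718] F conv [-4.  -6.1] 2.2
```

Call:
move_arm(jaw=[255, 255, 255, 255], dp=[[0.003, 0.0003, 0], [0.003, 0.0003, 0], [0.002, 0.0003, 0], [0, 0, 0]], rotation=[[0, 0, 0], [0, 0, 0], [0, 0, 0], [0, 0, 0]])

```text
clock: 15.82
position: [0.4567, -0.0116, 0.0716]
tool_rot: [-3.138, 0.004, 0.52]
force: [-13.8, -0.4, 6.6]
grip_width: -0.0003
```

```bash
python3 lev.py 12; python3 -c "
import cv2,numpy as np
b=cv2.imread('pics/s12.png')[205:325,180:340]
cv2.imwrite('pics/c10.png',cv2.resize(b,None,fx=5,fy=5,interpolation=cv2.INTER_CUBIC))"
```

```text
top few 0
scene 145 c conv [-0.061   0.0113] ang 169.5
tcp conv [-0.085  -0.0058] [ 0.4568 -0.0116  0.0717] F conv [ -6.3 -12.1] 5.9
```

View pics/c10.png

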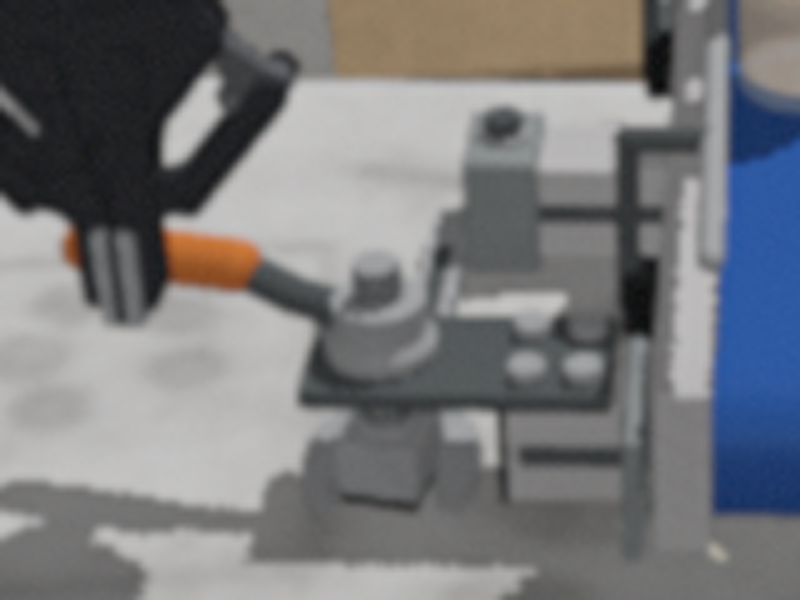

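Call:
move_arm(jaw=[255, 255, 255], dp=[[0.0025, 0, 0], [0, 0, 0], [0, 0, 0]], rotation=[[0, 0, 0], [0, 0, 0], [0, 0, 0]])

```text
clock: 16.3
position: [0.4579, -0.011, 0.0716]
tool_rot: [-3.138, 0.005, 0.52]
force: [-18.3, -3.2, 8.6]
grip_width: -0.0003
```

```bash
python3 lev.py 13
```

```text
top few 0
scene 145 c conv [-0.0607  0.012 ] ang 168.8
tcp conv [-0.085  -0.0045] [ 0.4579 -0.011   0.0716] F conv [ -6.2 -17. ] 7.1
```

The force rose to 17 N with hardly any travel, so the nut is at its hard stop. I'm backing off and clearing the view.

Call:
move_arm(jaw=[255, 255, 255, 255, 255, 255, 255], dp=[[-0.02, 0, 0], [-0.04, 0, 0], [0, 0, -0.06], [0, 0, -0.06], [0, -0.07, -0.03], [0, -0.07, 0], [0, 0, 0]], rotation=[[0, 0, 0], [0, 0, 0], [0, 0, 0], [0, 0, 0], [0, 0, 0], [0, 0, 0], [0, 0, 0]])

```text
clock: 17.27
position: [0.373, 0.0496, 0.1864]
tool_rot: [-3.141, -0.001, 0.527]
force: [-0.1, -0.5, -1.1]
grip_width: 0.0001
```

```bash
python3 lev.py 14; python3 -c "
import cv2,numpy as np
b=cv2.imread('pics/s14.png')[220:320,200:330];a=cv2.imread('pics/top14.png')[190:340,230:330]
f=lambda i,s:cv2.resize(i,None,fx=s,fy=s,interpolation=cv2.INTER_CUBIC)
h=np.zeros((600,800,3),np.uint8);A=f(a,4);B=f(b,3);h[:600,:400]=A;h[:300,400:790]=B
cv2.imwrite('pics/c11.png',h)"
```

```text
top 210 c conv [-0.0767  0.0159] ang 168.3
scene 257 c conv [-0.0727  0.0124] ang 170.3
tcp conv [-0.1764 -0.0481] [0.3746 0.0467 0.1865] F conv [0.4 0. ] -1.1
```

The viewer limit is reached, so I'm checking the rest with numbers.

Run:
```python
from h import *
q=onz("scene",np.array([(340,493),(422,505)])/5+[179.6,204.6],.004)[:,:2]
c=(RC.T@(q-T0).T).T*1e3;print("base corners conv",c.round(1),"foot ang",np.degrees(np.arctan2(*(c[1]-c[0])[::-1])))
a=cv2.imread("pics/top0.png").astype(int);b=cv2.imread("pics/top14.png").astype(int)
h=cv2.cvtColor(b.astype(np.uint8),cv2.COLOR_BGR2HSV)
# sample brightness across the handle (conv x, mm) at several conv y on z=12mm, before and after
xs=np.arange(-24,26,2)/1e3
for y in(.06,.08,.1,.12,.14,.16,.168,.176,.184):
    px=proj("top",[[*cw(x,y),.012] for x in xs]).round().astype(int)
    print(int(y*1e3),"".join(f"{(b-a)[v,u].mean():5.0f}" for u,v in px))
print("    "," ".join(f"{int(x*1e3):4d}" for x in xs))
```

```text
base corners conv [[-18.3 -13. ]
 [ 10.9 -19. ]] foot ang -11.708611433745705
60     6    6    6    6    3    3  -65 -126  -37  -37  -69 -119 -119 -128  -38  -37  -17   -1    5    1    5    3    3    4    3
80     2    5    5    5    3    3  -70  -91  -30  -30  -67 -129 -129 -126  -45  -45  -19   -2    3    6    2    1    1    5    5
100     3    5    5    5    3    3  -70  -94  -15  -29  -69 -130 -130 -125  -47  -47  -19   -4   -4    3    5    2    8    3    4
120     2    9    3    1    0    0    4  -87  -75   34    3  -44  -38  -54   32   32   41  -13  -13   -1    6    6    5    3    7
140     5    6    5    1    3    6    7  -73  -67  -67   -8  -61  -65  -66  -50  -29  -23   -3   -3    3   -2   -2    4    3    0
160     5    6    6    6    6    4    3  -67  -68  -68   -3  -16  -16  -16  -20  -18  -17    2    1    1    2    2    4    5    6
168     3    6    2    2    4    2    3    3    3  -22  -22  -89  -19  -23  -11  -17  -19  -19    4    1    1    3   -1   -1    0
176     5    7    5    4    4    4    5    1    1    4    2    2    4    0    7    7    1    2    2    9    4    4   -1   -3   -0
184     6    5    3    4    3    1    1    6    3    4    2    6    5    6    5   -1   -1    4    1    1    6    8    8    8    1
      -24  -22  -20  -18  -16  -14  -12  -10   -8   -6   -4   -2    0    2    4    6    8   10   12   14   16   18   20   22   24
```

```bash
python3 -c "
from h import *
print(bot.observe()['clock']);print(workorder.job_done())"
```

```text
17.375
the job is handed in; nothing more can be done
None
```

The spanner is on the foot, the locknut is tight, and the job was handed in at 17.4 s of the 61 s allowed. I gripped the spanner, slid it onto the foot's base until the mouth floor touched, backed off about 2 mm and laid it down. I then pushed the orange lever clockwise with closed fingers.

**Locknut:** The push force rose from about 6 N to 17 N with almost no further travel, so I took that as the hard stop. The lever ended at about 1.5 rad in total. With the foot's turn taken off, that puts the nut at about 1.3 rad, where tight is above 1.20.

**Foot:** It turned about 0.2 rad clockwise during the push, more than I expected from the clearance. I read this from the base edge in one camera image, and the limit is 0.35.

**Spanner:** Comparing top images from before and after shows the handle along the conveyor's y in front of the block. Its tail ends at about y 170 mm, which puts the mouth about 2 mm from the foot's axis.

**Robot:** The arm is clear of everything, with about zero force on the tool.

**Not checked:** The viewer's 12-picture limit stopped my last visual check, so the spanner's final position comes from numbers only. I did not measure the bottles at the end; nothing was moved close to them.

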